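# Unscrew the cap of the grip case

## Robot

A 6-joint arm with a two-finger parallel gripper is mounted at the origin on the work surface. World frame = base frame: x ahead of the robot, y to its left, z up, the work surface at z = 0. Lengths are in m, angles in rad, forces in N, time in s.
With the tool pointing down it reaches from about 0.35 to 0.975 m from the base axis. Payload 4.9 kg.
Tool frame: the origin (TCP) lies at the very end of the fingers, on their centre line; the grasp point (between the pads) lies 19 mm behind it (grasp_offset is the distance from the TCP to the grasp point, in m); x points along the fingers, y is the direction in which the jaws open and shut, and the axes are right-handed (so a half turn about x gives the same grasp; the last joint's range is limited). The gripper opens to 85 mm and grips with 20 to 120 N. Pads are 22 mm wide; open, the fingers measure 114 mm over their backs; the gripper's body (76 mm by 85 mm) begins 54 mm behind the grasp point. The pads swing forward as they close: fully open they stand 13 mm farther back than shut.
Start: joints at [-1.372, 0.053, 1.613, -0, 1.476, -0.119], TCP at [0.195, -0.594, 0.231] pointing down, gripper open.
Joint ranges: [-3.01, 3.01], [-1.01, 2.22], [0.06, 2.58], [-1.02, 4.17], [0.09, 2.62], [-3.14, 3.14]. Speed limits (rad/s): [2.57, 2.57, 3.14, 3.14, 3.14, 3.14].

## Interface

Orientations are given as a rotation vector (axis times angle).
In Python, from station import get_obs, get_image, camera_model, finish_job, grasp_offset gives the robot as it stands.
- The arm moves only by the shell command python3 -m crank 'ROWS' [OPENING] [FORCE]. ROWS is JSON, a list that holds one entry, the list of rows, each a list of 4 numbers: the shift along the world's x, y, z in m, then the turn about the world's z in degrees. In form: [[[dx, dy, dz, turn], ...]]. A call has 1 to 5 rows; each row is the pose to reach, as a shift and turn from the pose commanded when the call began; what a row does not reach only later rows make up. A row lasts 1/12 s, in which the tool goes at most 41.7 mm and 7.16 degrees, less where a joint would pass 70% of its speed; a pose out of reach is approached as far as the arm can. A call with a gripper value outside its range is refused whole. OPENING is the opening, from 0 (shut) to 1 (fully open), set as the call begins (- or left out, the last holds). The fingers move at their own pace and stop on an object; FORCE is the grip in N (left out, the last holds). Time passes only in rows, so rows that repeat a pose let the fingers close. It gives the time, the measured TCP pose, the force and the opening at its end, in the units of the state.
- get_obs(): the state, without advancing time (a new reading comes with each control period).
- get_image(name): name is "side" or "top" or "wrist"; returns (picture, depth): 400x640x3 uint8, red, green, blue; 400x640 float32, m along the optical axis (not along the pixel's ray), 0 where there is no reading.
- camera_model(name): a dict with "fx", "fy", "cx", "cy" (pixels), "xyz" and "attitude" of the camera in the world. Camera axes: x right, y down, z forward; pixel columns grow to the right and rows downward; lengths in m; the calibration is good to about 2 mm. A picture is of the moment at which its call begins: read the wrist's pose just before it. camera_model takes no time and is no camera call; for the wrist camera it gives the pose at the moment of the call.
- finish_job(): hands the job in, once; it reports no verdict.
The state is a dict: "t": time; "q": joint angles; "dq": joint speeds; "effort": joint torques, N m; "tool_pos": TCP position; "tool_rot": TCP orientation; "contact_force": force on the tool from outside, world axes, zero at the start; "wrist_torque": the same for the moment, N m; "opening": finger opening in m.
Only numpy, scipy, OpenCV 4.12 (cv2) and the standard library are available. Lean on these libraries where they do the work, as an engineer would, in place of code of your own. Each camera call takes 0.05 s, during which the arm holds its last target.

## Task

Open the grip case that is screwed to the shelf: undo its tight screw cap anticlockwise, twisting and regripping as often as it takes, until it lifts free. Then lower the cap, without dropping it, onto the middle of the bamboo coaster and leave it there, top side up; do not disturb the other things on the shelf.

Things in the scene. Friction and masses are not known exactly. Their poses are not given: they have to be found in the camera images.
- case: grip case: grey hard-plastic canister, 50 mm across, on an 84 mm wide foot that is screwed fast to the shelf (it cannot move or turn). Origin at the centre of its underside, z up its axis; shoulder 96 mm and rim 118 mm above the origin
- case_mouth (a point): centre of the case's rim, hidden inside the cap. Its 38 mm neck has a coarse right-handed outside thread: the cap rises 15 mm per full turn and comes free after about 0.6 of a turn (3.7 rad); turning further does no harm. A springy seal on the rim makes the first part stiff, about 0.2 N m; then it turns easily. Pulling without turning does not free it
- cap_mid (a point): centre (on the axis, half-way up) of the case's black ribbed cap: round, 56 mm across, 26 mm tall, about 45 g, flat top, hollow below. Screwed home its lower edge is 99 mm above the shelf and its centre 112 mm. z points up through its top; x turns with it. Undo anticlockwise seen from above. It overhangs the case body by 3 mm all round, so fingers may reach below its edge
- coaster_top (a point): centre of the upper face of the square bamboo coaster, 100 x 100 x 8 mm, lying loose on the shelf; z up
- shuttle_mid (a point): badminton shuttlecock standing on its feather skirt, cork up, 64 mm across at the foot and 86 mm tall; point half-way up
- tube_mid (a point): short carton shuttle tube with push-on plastic lids, standing, 70 mm across and 215 mm tall; point half-way up
- tape_mid (a point): roll of grey sports tape lying flat, 62 mm across and 38 mm tall; point half-way up
- mug_mid (a point): white mug, 80 mm across (handle on one side) and 92 mm tall; point on its axis half-way up
- flask_mid (a point): steel drinks flask, 71 mm across and 212 mm tall; point half-way up
- remote_mid (a point): remote control lying flat, 150 x 42 x 16 mm; point at its centre
Mind the look-alikes: they are no part of the job. There is more than one size of the part that bears coaster_top; the job needs the largest.

How it is judged:
By the outcome, as a careful person would: the job done as asked, in the order asked, and still so for the second after the job is handed in, with the robot touching nothing.
It also fails if it takes over 61 s, if anything falls off the work surface, if the arm or the gripper's body presses on something with over 40 N, if the wrist force passes 120 N, or if a joint passes its speed limit or range.

## Working session

There is one attempt and no reset: what is moved stays moved. The work goes in short steps, Python scripts to look and compute and a shell command to move; the robot and the scene stay as the last step left them, time stands still between calls to the robot, and variables do not carry over. Pictures are saved under pics/ and viewed, and the job is handed in when it is done.

```bash
ls; mkdir -p pics
python3 - <<'E'
from station import *
import cv2,numpy as np
o=get_obs();print(o, grasp_offset)
for n in ("top","side","wrist"):
    print(n,camera_model(n))
    im,d=get_image(n)
    cv2.imwrite(f"pics/{n}0.png",im[:,:,::-1]); np.save(f"pics/{n}0d.npy",d)
E
```

```text
pics
{'t': 0.0, 'q': array([-1.37201706e+00,  5.33646697e-02,  1.61429008e+00, -1.84289102e-05,
        1.47599012e+00, -1.18984920e-01]), 'dq': array([-1.40405238e-03, -4.43795017e-04,  6.78027776e-05,  1.01590781e-04,
       -5.15570897e-04, -4.19275679e-04]), 'effort': array([-1.83135242e-03, -3.93679225e+01, -3.70180392e+01, -1.84492360e-04,
        7.08583262e-03,  6.77782950e-06]), 'tool_pos': array([ 0.19515844, -0.59309734,  0.23006051]), 'tool_rot': array([ 2.05053119,  0.33070912, -2.05073926]), 'contact_force': array([-0.16211405,  0.1526174 ,  0.59383203]), 'wrist_torque': array([ 0.00620579,  0.0107672 , -0.00383298]), 'opening': 0.08530432159754898} 0.0187
top {'fx': 516.8311583600203, 'fy': 516.8311583600203, 'cx': 316.96108722465675, 'cy': 204.7020318606909, 'xyz': array([0.42329818, 0.00626817, 1.78687755]), 'attitude': array([-2.15802031,  2.21282867, -0.10148889])}
side {'fx': 427.60697213557944, 'fy': 427.60697213557944, 'cx': 315.37551080626156, 'cy': 196.30313433041954, 'xyz': array([0.45468685, 0.92654082, 0.8629624 ]), 'attitude': array([-0.13883659,  2.80194191, -1.32874686])}
wrist {'fx': 318.16832771347714, 'fy': 318.16832771347714, 'cx': 322.4302710076957, 'cy': 202.4109018757628, 'xyz': array([ 0.26300182, -0.56978177,  0.37314577]), 'attitude': array([ 2.35274493, -1.70200531, -0.24458043])}
```

View pics/top0.png

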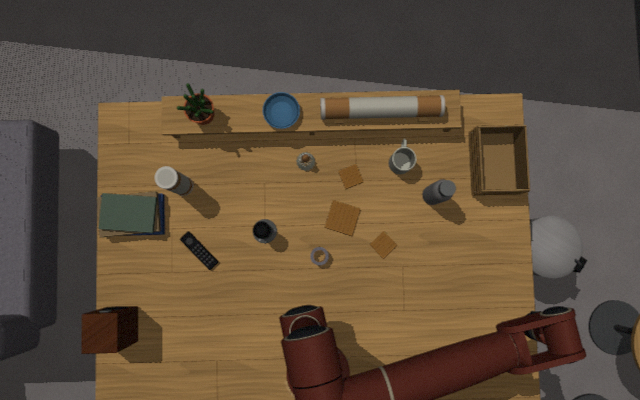

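View pics/side0.png

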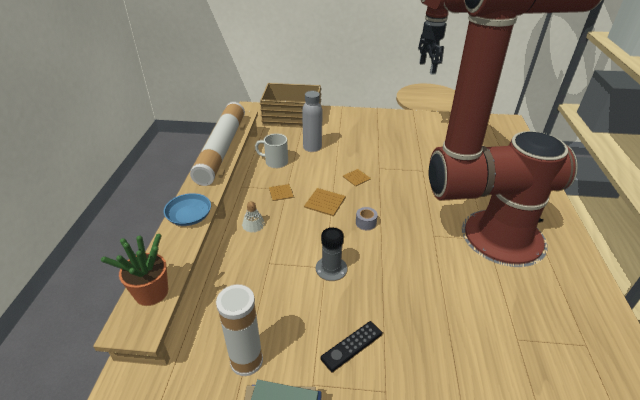

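View pics/wrist0.png

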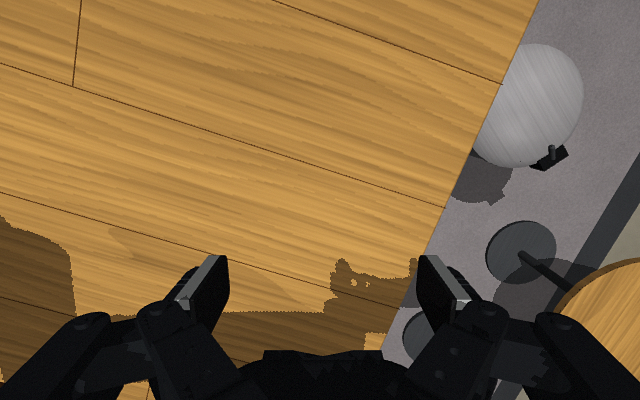

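Case with black cap at top (264,231) / side (332,240). Coaster candidates in the top picture are (350,176) small, (343,218) large and (384,245) small. (343,218) is the largest, so it fits. I'll measure all of these and confirm in an enlarged crop.

```bash
cat > h.py <<'E'
import numpy as np,cv2
from scipy.spatial.transform import Rotation as R
from station import *
def ray(m,u,v):
    d=R.from_rotvec(m["attitude"]).apply(np.array([(u-m["cx"])/m["fx"],(v-m["cy"])/m["fy"],1.0])); return np.array(m["xyz"]),d
def plane(m,u,v,z):
    o,d=ray(m,u,v); return o+d*(z-o[2])/d[2]
def cloud(m,d):
    v,u=np.mgrid[0:400,0:640]
    p=np.stack([(u-m["cx"])/m["fx"]*d,(v-m["cy"])/m["fy"]*d,d],-1)
    return p@R.from_rotvec(m["attitude"]).as_matrix().T+m["xyz"]
def proj(m,p):
    c=R.from_rotvec(m["attitude"]).inv().apply(np.asarray(p)-m["xyz"]); return m["cx"]+m["fx"]*c[0]/c[2],m["cy"]+m["fy"]*c[1]/c[2]
E
python3 - <<'E'
from h import *
m=camera_model("top");im=cv2.imread("pics/top0.png");d=np.load("pics/top0d.npy");P=cloud(m,d)
print("table z",P[300,230],P[150,230])
# coasters: height mask 4..14mm
for nm,(u,v) in dict(big=(343,218),a=(350,176),b=(384,245)).items():
    w=np.zeros((400,640),bool);w[v-25:v+25,u-25:u+25]=1
    hsv=cv2.cvtColor(im,cv2.COLOR_BGR2HSV)
    k=(w&(P[...,2]>0.004)&(P[...,2]<0.02)).astype('uint8')
    n,l,s,c=cv2.connectedComponentsWithStats(k)
    i=1+np.argmax(s[1:,4]); print(nm,s[i],c[i],plane(m,*c[i],0.008),np.median(P[l==i][:,2]))
    cs,_=cv2.findContours((l==i).astype('uint8'),0,2); r=cv2.minAreaRect(max(cs,key=cv2.contourArea));print(r)
# cap top
k=np.zeros((400,640),bool);k[205:260,240:290]=1
k&=(P[...,2]>0.115)
cs,_=cv2.findContours(k.astype('uint8'),0,1);c=max(cs,key=cv2.contourArea);(x,y),r=cv2.minEnclosingCircle(c)
print("cap",x,y,r,plane(m,x,y,0.125),P[k].mean(0),np.median(P[k][:,2]))
for nm,b in dict(shut=(145,180,290,325),tape=(240,272,305,335)).items():
    q=P[b[0]:b[1],b[2]:b[3]].reshape(-1,3);q=q[q[:,2]>0.03];print(nm,q.mean(0),q[:,2].max())
ms=camera_model("side");ds=np.load("pics/side0d.npy");Q=cloud(ms,ds)
a=im[150:265,230:410];cv2.imwrite("pics/crop1.png",cv2.resize(a,None,fx=4,fy=4,interpolation=cv2.INTER_CUBIC))
b=cv2.imread("pics/side0.png")
print("side table",Q[350,300]); k=np.zeros((400,640),bool);k[220:285,310:355]=1;k&=(Q[...,2]>.118)&(Q[...,2]<.13)
print("sidecap",Q[k].mean(0),k.sum()); v,u=np.nonzero(k);print(u.mean(),v.mean(),plane(ms,u.mean(),v.mean(),.125))
E
```

```text
table z [ 2.49451604e-01  2.88361105e-01 -1.25834848e-05] [ 0.76809089  0.28279775 -0.00384837]
big [324 198  40  41 763] [341.66317169 217.19003932] [ 0.52229281 -0.10052726  0.008     ] 0.00900223226457908
((344.0799560546875, 219.4399871826172), (37.90092468261719, 38.74945068359375), 8.13010311126709)
a [332 164  32  28 293] [349.23208191 176.11604096] [ 0.66435454 -0.13100514  0.008     ] 0.007375999240208486
((346.9230651855469, 176.8845977783203), (26.34825897216797, 28.28971290588379), 56.3099365234375)
b [369 228  30  30 306] [383.16993464 243.08823529] [ 0.42963375 -0.24062089  0.008     ] 0.007674644615742188
((384.42303466796875, 242.38458251953125), (22.188007354736328, 28.567060470581055), 56.3099365234375)
cap 261.29998779296875 229.6999969482422 9.347838401794434 [0.48201484 0.16571011 0.125     ] [0.47980669 0.15770545 0.23656231] 0.12345570462673638
shut [0.70303448 0.02163345 0.15599336] 1.7868775499823613
tape [ 0.39371798 -0.01656946  0.08070007] 1.7868775499823613
side table [0.53457523 0.41569473 0.00239872]
sidecap [0.482696   0.17361446 0.12338957] 290
332.33103448275864 235.68965517241378 [0.4826146  0.17541159 0.125     ]
```

View pics/crop1.png

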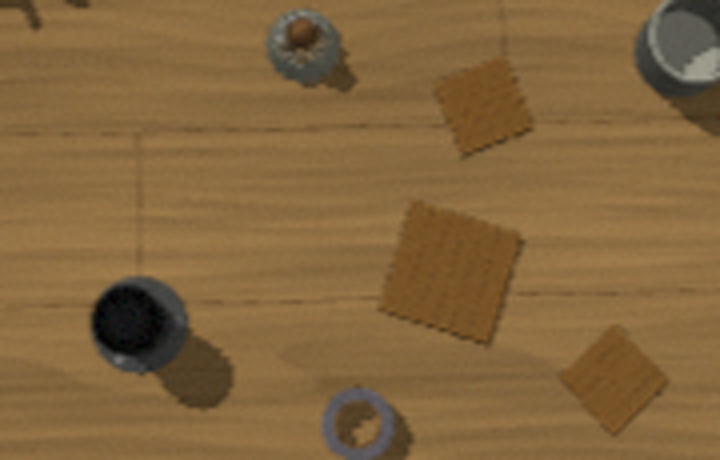

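Run:
```python
from h import *
m=camera_model("top");im=cv2.imread("pics/top0.png");hsv=cv2.cvtColor(im,cv2.COLOR_BGR2HSV)
print("coaster hsv",hsv[218,343],"table",hsv[218,300],hsv[205,400],"cap",hsv[228,260])
x0,y0=315,190
c=cv2.resize(im[y0:y0+56,x0:x0+56],None,fx=8,fy=8,interpolation=cv2.INTER_CUBIC)
g=cv2.cvtColor(cv2.GaussianBlur(c,(0,0),4),cv2.COLOR_BGR2LAB)[...,0]
t,k=cv2.threshold(g,0,1,cv2.THRESH_BINARY_INV+cv2.THRESH_OTSU)
cs,_=cv2.findContours(k,0,1);q=max(cs,key=cv2.contourArea);r=cv2.minAreaRect(q)
def b(p,x0,y0,s):return (p[0]+.5)/s-.5+x0,(p[1]+.5)/s-.5+y0
u=b(r[0],x0,y0,8);print(r,u,plane(m,*u,.008)); 
bx=[plane(m,*b(p,x0,y0,8),.008)[:2] for p in cv2.boxPoints(r)];print(np.round(bx,4))
k=(hsv[...,2]<30)
k[:205]=0;k[260:]=0;k[:,:240]=0;k[:,290:]=0
v,uu=np.nonzero(k);print("cap dark",uu.mean(),v.mean(),k.sum(),uu.min(),uu.max(),v.min(),v.max(),plane(m,uu.mean(),v.mean(),.123))
o=get_obs();print(R.from_rotvec(o["tool_rot"]).as_matrix().round(3))
# forward direction of q6
```

```text
coaster hsv [ 18 186 114] table [ 17 134 133] [ 18 137 147] cap [132  58  22]
((222.41647338867188, 228.2943115234375), (250.3822479248047, 243.4314422607422), 18.71173667907715) (342.364559173584, 218.0992889404297) [ 0.51909458 -0.10285403  0.008     ]
[[ 0.4884 -0.0341]
 [ 0.5872 -0.0705]
 [ 0.5499 -0.1719]
 [ 0.4514 -0.1351]]
cap dark 261.89830508474574 229.97457627118644 236 254 271 222 238 [0.4811554  0.16399666 0.123     ]
[[-0.     0.312 -0.95 ]
 [ 0.002 -0.95  -0.312]
 [-1.    -0.002 -0.   ]]
```

```bash
python3 -m crank '[[[0.025,0.032,0,0],[0.05,0.064,0,0],[0.075,0.096,0,0],[0.1,0.128,0,0],[0.125,0.16,0,0]]]' 1 60; python3 -m crank '[[[0.006,0.0385,0,0],[0.012,0.077,0,0],[0.018,0.1155,0,0],[0.024,0.154,0,0],[0.030,0.1925,0,0]]]'; python3 -m crank '[[[0.006,0.0385,0,0],[0.012,0.077,0,0],[0.018,0.1155,0,0],[0.024,0.154,0,0],[0.030,0.1925,0,0]]]';python3 -m crank '[[[0.006,0.0385,0,0],[0.012,0.077,0,0],[0.018,0.1155,0,0],[0.024,0.154,0,0],[0.034,0.1925,0,0]]]'; python3 -m crank '[[[0,0,0,0],[0,0,0,0]]]'
python3 - <<'E'
from h import *
print(get_obs()['q']); m=camera_model("wrist");print(m["xyz"])
im,d=get_image("wrist");cv2.imwrite("pics/w1.png",im[:,:,::-1]);np.save("pics/w1d.npy",d);np.savez("pics/w1m.npz",**m)
E
```

```text
t: 0.57
tool_pos: [0.3209, -0.432, 0.2309]
tool_rot: [2.05, 0.328, -2.05]
contact_force: [0.8, 0.1, -0.8]
opening: 0.0861
t: 0.98
tool_pos: [0.35, -0.2393, 0.2309]
tool_rot: [2.05, 0.328, -2.05]
contact_force: [1.2, -0.1, -0.1]
opening: 0.0853
t: 1.4
tool_pos: [0.38, -0.0468, 0.2312]
tool_rot: [2.051, 0.328, -2.049]
contact_force: [1.2, 0.8, 0.4]
opening: 0.0851
t: 1.82
tool_pos: [0.4137, 0.146, 0.2312]
tool_rot: [2.05, 0.329, -2.049]
contact_force: [0.7, -0.1, -0.7]
opening: 0.0853
t: 1.98
tool_pos: [0.4138, 0.1456, 0.2308]
tool_rot: [2.045, 0.333, -2.049]
contact_force: [-0.7, -0.9, -0.2]
opening: 0.0855
[ 1.68406649e-01 -4.18564763e-01  2.02493164e+00 -2.37440357e-04
  1.53680149e+00  1.41678064e+00]
[0.48169443 0.16956206 0.37361236]
```

View pics/w1.png

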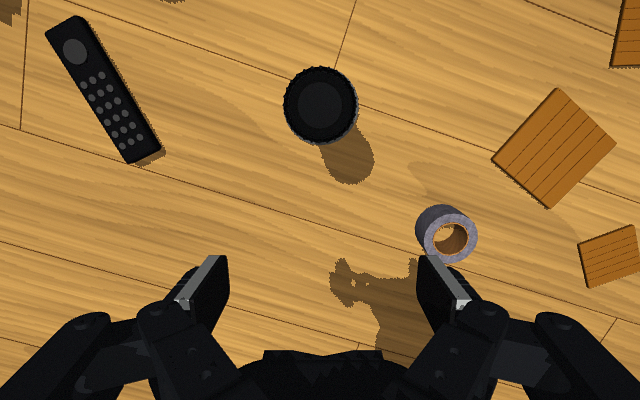

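The wrist view shows the cap at (320,104), the large coaster at (554,148) and the tape at (447,235), all clear. I'll measure from this picture.

Run:
```python
from h import *
m=dict(np.load("pics/w1m.npz"));im=cv2.imread("pics/w1.png");hsv=cv2.cvtColor(im,cv2.COLOR_BGR2HSV)
g=cv2.cvtColor(im,cv2.COLOR_BGR2GRAY)
k=(g<45).astype('uint8');k[:55]=0;k[150:]=0;k[:,:270]=0;k[:,370:]=0
cs,_=cv2.findContours(k,0,1);c=max(cs,key=cv2.contourArea)
print(cv2.fitEllipse(c),cv2.boundingRect(c))
for z in (.125,.120):
  (x,y),ax,_=cv2.fitEllipse(c);p=plane(m,x,y,z);print("cap",p)
# bright-ish cap top inner disc by back-projecting contour at z=.125
q=np.array([plane(m,*a[0],.125)[:2] for a in c]).astype('float32');(cx,cy),r=cv2.minEnclosingCircle(q);print(cx,cy,r)
k=((hsv[...,1]>185)&(hsv[...,2]>60)).astype('uint8');k[:80]=0;k[220:]=0;k[:,:485]=0;k[:,620:]=0
k=cv2.morphologyEx(k,cv2.MORPH_CLOSE,np.ones((7,7)))
cs,_=cv2.findContours(k,0,1);c=max(cs,key=cv2.contourArea)
q=np.array([plane(m,*a[0],.008)[:2] for a in c]).astype('float32');print("coaster",cv2.minAreaRect(q))
h=cv2.minAreaRect(np.array([plane(m,*a,.008)[:2] for a in [(558,88),(616,143),(551,208),(491,159)]]).astype('float32'));print(h)
cv2.imwrite("pics/crop2.png",cv2.resize(im[60:220,270:430],None,fx=3.5,fy=3.5,interpolation=cv2.INTER_CUBIC))
o=get_obs();print(R.from_rotvec(o["tool_rot"]).as_matrix().round(4))
```

```text
((319.42919921875, 104.31275177001953), (71.98997497558594, 75.66700744628906), 176.60479736328125) (283, 66, 74, 78)
cap [0.4844309  0.17289717 0.125     ]
cap [0.48448593 0.17296424 0.12      ]
0.4834364354610443 0.17267335951328278 0.02786989137530327
coaster ((0.5224006175994873, -0.094413623213768), (0.10146542638540268, 0.09897999465465546), 71.1729736328125)
((0.5219373106956482, -0.09488590061664581), (0.10020527988672256, 0.09831392765045166), 71.49700927734375)
[[-1.200e-03  3.145e-01 -9.493e-01]
 [-6.000e-04 -9.493e-01 -3.145e-01]
 [-1.000e+00  2.000e-04  1.300e-03]]
```

View pics/crop2.png

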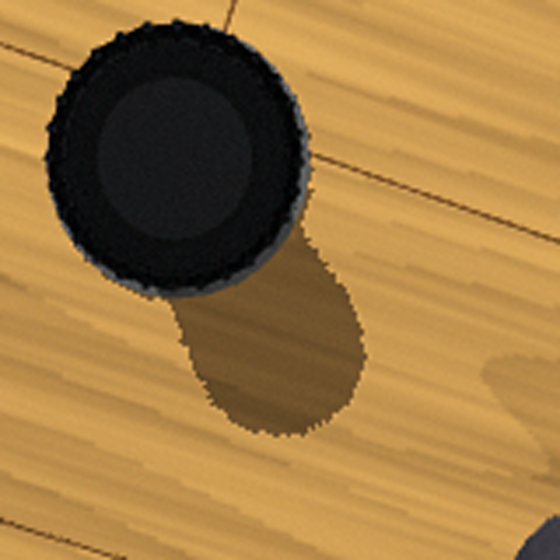

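```bash
python3 -m crank '[[[0.02,0.008,0,-7],[0.04,0.016,0,-14],[0.06,0.024,0,-21],[0.0695,0.027,0,-28],[0.0695,0.027,0,-35]]]'; python3 -m crank '[[[0,0,-0.01,-7],[0,0,-0.03,-14],[0,0,-0.05,-21],[0,0,-0.06,-25],[0,0,-0.06,-25]]]'; python3 -m crank '[[[0,0,0,0],[0,0,0,0]]]'
python3 - <<'E'
from h import *
o=get_obs();print(o['q'],o['tool_pos'],R.from_rotvec(o["tool_rot"]).as_matrix().round(3)); m=camera_model("wrist")
im,d=get_image("wrist");cv2.imwrite("pics/w2.png",im[:,:,::-1]);np.savez("pics/w2m.npz",**m)
im,d=get_image("side");cv2.imwrite("pics/s2.png",cv2.resize(im[130:330,230:430,::-1],None,fx=3,fy=3,interpolation=cv2.INTER_CUBIC))
E
```

```text
t: 2.45
tool_pos: [0.4853, 0.1693, 0.2311]
tool_rot: [-2.059, 0.314, 2.059]
contact_force: [-0.4, 0.1, -0.2]
opening: 0.0854
t: 2.87
tool_pos: [0.4819, 0.1686, 0.168]
tool_rot: [-1.79, 0.693, 1.8]
contact_force: [0.5, 0.5, -0.6]
opening: 0.0854
t: 3.03
tool_pos: [0.4845, 0.1699, 0.1725]
tool_rot: [-1.798, 0.685, 1.795]
contact_force: [-0.0, 0.3, -0.2]
opening: 0.0853
[ 1.92381697e-01 -1.75523100e-01  1.93065483e+00 -1.03637661e-04
  1.38470883e+00  2.49271663e+00] [0.48450226 0.16994216 0.17247971] [[ 0.002 -0.667 -0.745]
 [ 0.    -0.745  0.667]
 [-1.    -0.001 -0.001]]
```

View pics/w2.png

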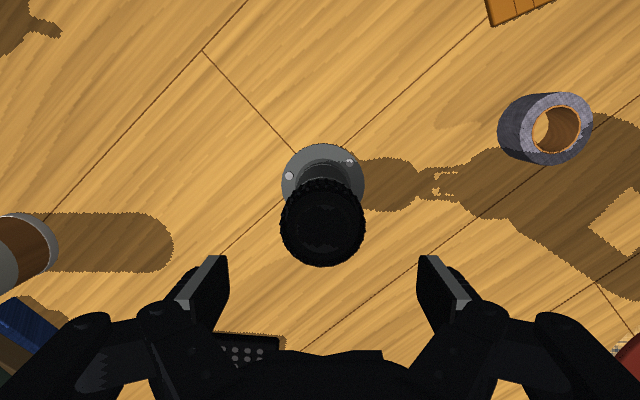

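View pics/s2.png

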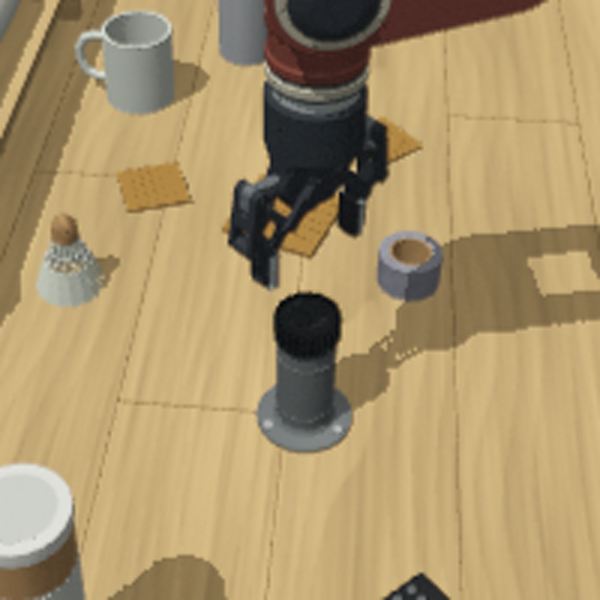

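Run:
```python
from h import *
m=dict(np.load("pics/w2m.npz"));im=cv2.imread("pics/w2.png");g=cv2.cvtColor(im,cv2.COLOR_BGR2GRAY)
k=(g<42).astype('uint8');k[:165]=0;k[300:]=0;k[:,:270]=0;k[:,375:]=0
k=cv2.morphologyEx(k,cv2.MORPH_OPEN,np.ones((5,5)))
cs,_=cv2.findContours(k,0,1);c=max(cs,key=cv2.contourArea);print(cv2.boundingRect(c))
q=np.array([plane(m,*a[0],.125)[:2] for a in c if a[0][1]>215])
# circle fit to lower (near) rim
A=np.c_[2*q,np.ones(len(q))];s=np.linalg.lstsq(A,(q**2).sum(1),rcond=None)[0];print("circle",s[:2],np.sqrt(s[2]+s[0]**2+s[1]**2))
o=get_obs();print(o["tool_pos"],R.from_rotvec(o["tool_rot"]).as_matrix()[:,1])
for z in (.125,.1):print(proj(m,[*o["tool_pos"][:2],z]))
a=[plane(m,u,200,.125) for u in (283,365)];print(a)
```

```text
(280, 165, 85, 102)
circle [0.48399551 0.17250579] 0.026814516421280465
[0.48468429 0.17045677 0.17286632] [-0.66636191 -0.74562577 -0.00200369]
(np.float64(323.8476633247276), np.float64(225.19940505214774))
(np.float64(323.7618112696226), np.float64(213.00863293368923))
[array([0.51404752, 0.17832389, 0.125     ]), array([0.48008139, 0.14027896, 0.125     ])]
```

```bash
python3 -m crank '[[[-0.001,0.002,-0.01,0],[-0.001,0.002,-0.03,0],[-0.001,0.002,-0.045,0],[-0.001,0.002,-0.045,0],[-0.001,0.002,-0.045,0]]]';python3 -m crank '[[[0,0,0,0],[0,0,0,0]]]'
```

```text
t: 3.55
tool_pos: [0.482, 0.1728, 0.1254]
tool_rot: [-1.796, 0.687, 1.799]
contact_force: [1.2, 0.3, 0.6]
opening: 0.0855
t: 3.72
tool_pos: [0.4837, 0.1731, 0.1277]
tool_rot: [-1.798, 0.684, 1.794]
contact_force: [-0.2, -0.6, -0.0]
opening: 0.0853
```

Centred at (0.4837, 0.1731). Next I'll lower to TCP z≈0.102, which keeps the fingertips above the cap's lower edge for the later placing, and then close.

```bash
python3 -m crank '[[[0,0,-0.013,0],[0,0,-0.0255,0],[0,0,-0.0255,0],[0,0,-0.0255,0],[0,0,-0.0255,0]]]'; python3 -m crank '[[[0,0,0,0],[0,0,0,0],[0,0,0,0],[0,0,0,0],[0,0,0,0]]]' 0.5 60;  python3 -m crank '[[[0,0,0,0],[0,0,0,0],[0,0,0,0],[0,0,0,0],[0,0,0,0]]]' 0.3 60
python3 - <<'E'
from h import *
o=get_obs();print(o)
im,d=get_image("wrist");cv2.imwrite("pics/w3.png",im[:,:,::-1])
im,d=get_image("side");cv2.imwrite("pics/s3.png",cv2.resize(im[150:300,260:410,::-1],None,fx=4,fy=4,interpolation=cv2.INTER_CUBIC))
E
```

```text
t: 4.13
tool_pos: [0.4825, 0.1728, 0.1003]
tool_rot: [-1.796, 0.686, 1.797]
contact_force: [0.0, -0.4, -0.3]
opening: 0.085
t: 4.55
tool_pos: [0.4831, 0.1728, 0.1017]
tool_rot: [-1.797, 0.686, 1.796]
contact_force: [-1.6, -0.9, 5.0]
opening: 0.054
t: 4.97
tool_pos: [0.4831, 0.1728, 0.1014]
tool_rot: [-1.797, 0.686, 1.796]
contact_force: [-2.3, -1.2, 5.8]
opening: 0.0544
{'t': 4.9667, 'q': array([ 1.98476812e-01, -9.86586595e-02,  1.98711176e+00, -2.58801358e-04,
        1.25251618e+00,  2.49870313e+00]), 'dq': array([-0.00157534, -0.00030317,  0.00098197,  0.00233394,  0.00054752,
        0.00246237]), 'effort': array([ 2.09610625e-01, -2.73726064e+01, -3.24667597e+01,  2.19426337e-01,
       -6.87334780e-01,  1.55826216e-03]), 'tool_pos': array([0.48308649, 0.17277643, 0.1014174 ]), 'tool_rot': array([-1.79719055,  0.68571412,  1.79592455]), 'contact_force': array([-2.34272269, -1.1677859 ,  5.83958558]), 'wrist_torque': array([-0.23246225,  0.44060754, -0.01812975]), 'opening': 0.054354664077663976}
```

View pics/w3.png

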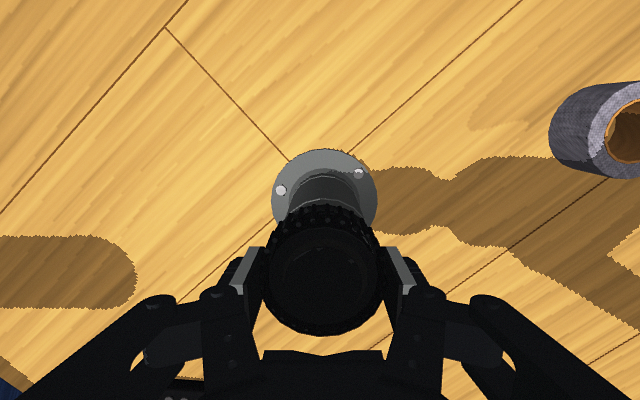

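View pics/s3.png

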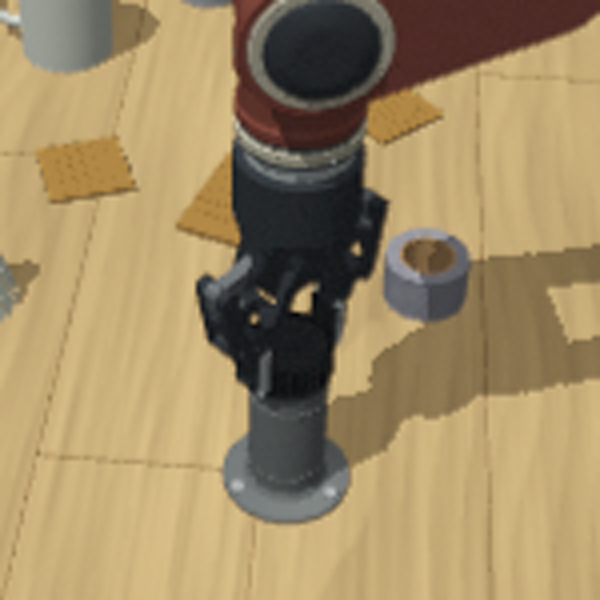

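Both views show the pads on either side of the cap, gripping it at an opening of 54 mm. Next: twist.

```bash
python3 -m crank '[[[0,0,0,4],[0,0,0.0003,8],[0,0,0.0005,12],[0,0,0.0007,16],[0,0,0.0008,20]]]' 0.3 70; python3 -c "
from h import *
o=get_obs();print(o['wrist_torque'],o['q'][5],R.from_rotvec(o['tool_rot']).as_matrix()[:,1])"
```

```text
t: 5.48
tool_pos: [0.4827, 0.1727, 0.1019]
tool_rot: [-2.015, 0.385, 2.016]
contact_force: [-3.8, -1.0, 4.2]
opening: 0.0541
[-0.34855019  0.48690329 -0.10428937] 2.1463795429087247 [-3.68128468e-01 -9.29774784e-01  5.30467589e-04]
```

```bash
for i in 1 2; do python3 -m crank '[[[0,0,0.0002,6],[0,0,0.0005,12],[0,0,0.0007,18],[0,0,0.001,24],[0,0,0.0012,30]]]';python3 -c "
from h import *
o=get_obs();print(o['wrist_torque'],o['q'][5])"; done
```

```text
t: 5.9
tool_pos: [0.4824, 0.1723, 0.1026]
tool_rot: [2.142, 0.158, -2.145]
contact_force: [-2.4, -3.5, 3.2]
opening: 0.0537
[-0.51386682  0.44503795 -0.07798464] 1.621066133088218
t: 6.32
tool_pos: [0.4827, 0.1717, 0.1037]
tool_rot: [1.832, 0.638, -1.834]
contact_force: [-0.6, -5.0, 2.6]
opening: 0.054
[-0.80425586  0.15725633 -0.08607106] 1.0975877048195062
```

Run:
```python
from h import *
im,d=get_image("side");cv2.imwrite("pics/s4.png",cv2.resize(im[190:290,285:385,::-1],None,fx=6,fy=6,interpolation=cv2.INTER_CUBIC))
im,d=get_image("wrist");cv2.imwrite("pics/w4.png",im[:,:,::-1])
```

```text
(no output)
```

View pics/s4.png

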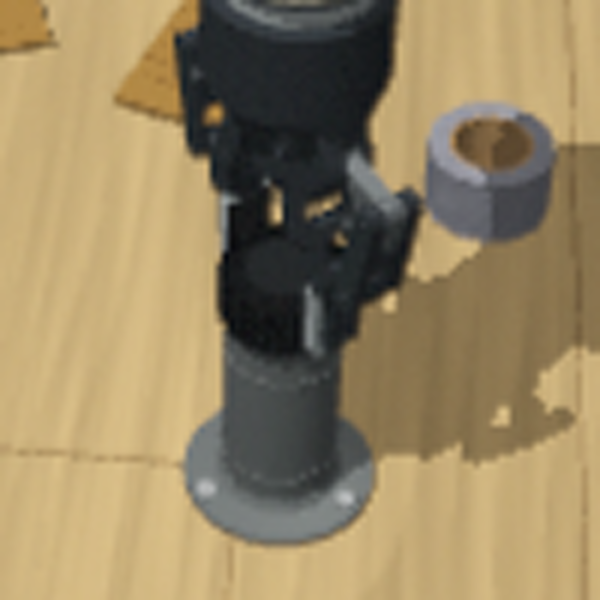

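View pics/w4.png

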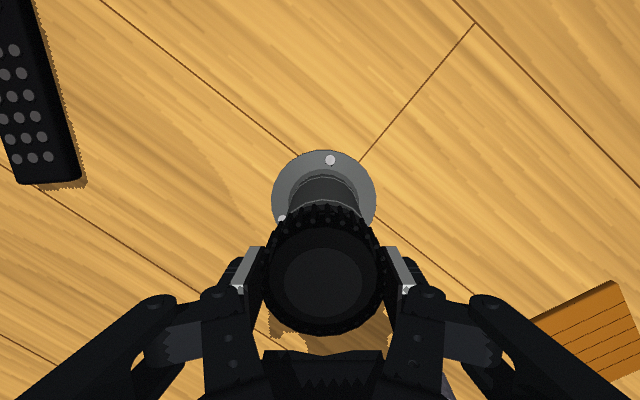

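```bash
for i in 1 2; do python3 -m crank '[[[0,0,0.0002,6],[0,0,0.0005,12],[0,0,0.0007,18],[0,0,0.001,24],[0,0,0.0012,30]]]';python3 -c "
from h import *
o=get_obs();print(o['wrist_torque'],o['q'][5])"; done
```

```text
t: 6.83
tool_pos: [0.4829, 0.1715, 0.105]
tool_rot: [1.48, 1.003, -1.483]
contact_force: [-0.6, -6.8, 2.4]
opening: 0.0539
[-1.03412579  0.0755288  -0.20114811] 0.576933696980978
t: 7.25
tool_pos: [0.4832, 0.1714, 0.1063]
tool_rot: [1.1, 1.272, -1.103]
contact_force: [1.8, -7.1, 2.0]
opening: 0.0541
[-1.14112156 -0.07154073 -0.16264302] 0.05332234790399052
```

```bash
for i in 1 2; do python3 -m crank '[[[0.0002,-0.0002,0.0002,6],[0.0003,-0.0004,0.0005,12],[0.0005,-0.0005,0.0007,18],[0.0007,-0.0005,0.001,24],[0.0008,-0.0005,0.0012,30]]]';python3 -c "
from h import *
o=get_obs();print(o['wrist_torque'],o['q'][5])"; done
```

```text
t: 7.67
tool_pos: [0.4837, 0.1715, 0.1075]
tool_rot: [0.703, 1.453, -0.705]
contact_force: [-1.2, -4.2, 3.0]
opening: 0.0538
[-0.78752256  0.21379459 -0.06742224] -0.4716651530406311
t: 8.08
tool_pos: [0.4845, 0.1717, 0.1088]
tool_rot: [0.297, 1.55, -0.297]
contact_force: [-0.8, -2.0, 3.1]
opening: 0.0541
[-0.43667126  0.17034764 -0.04427033] -0.9966363829985642
```

```bash
for i in 1 2; do python3 -m crank '[[[0,0,0.0002,6],[0,0,0.0005,12],[0,0,0.0007,18],[0,0,0.001,24],[0,0,0.0012,30]]]';python3 -c "
from h import *
o=get_obs();print(o['wrist_torque'],o['q'][5])"; done
python3 - <<'E'
from h import *
im,d=get_image("side");cv2.imwrite("pics/s5.png",cv2.resize(im[190:290,285:385,::-1],None,fx=6,fy=6,interpolation=cv2.INTER_CUBIC))
E
```

```text
t: 8.5
tool_pos: [0.4848, 0.1719, 0.1101]
tool_rot: [-0.114, 1.567, 0.114]
contact_force: [-0.0, -1.8, 1.0]
opening: 0.0542
[-0.18044262 -0.05544426 -0.0216844 ] -1.5202886605435884
t: 8.92
tool_pos: [0.4848, 0.1723, 0.1113]
tool_rot: [-0.523, 1.505, 0.524]
contact_force: [0.5, -0.2, 2.0]
opening: 0.0541
[-0.00854614  0.01560908 -0.03350448] -2.0438974682231286
```

View pics/s5.png

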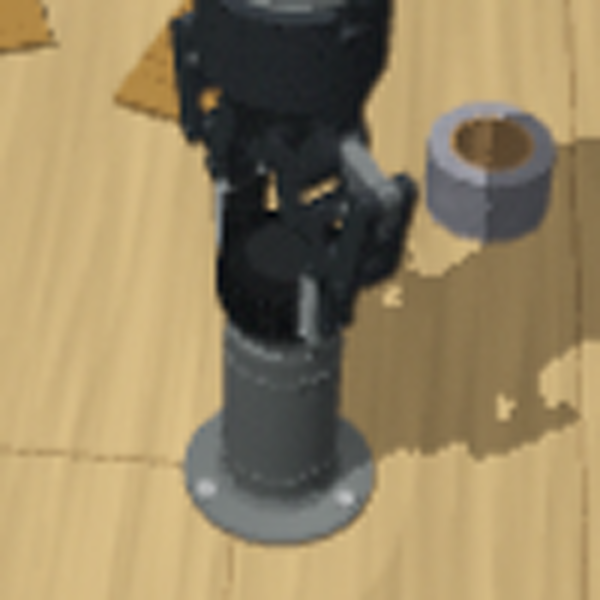

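The cap has risen: the light shoulder at (280,345) is now uncovered, and the forces are about zero. I'll lift gently and watch the force.

```bash
python3 -m crank '[[[0,0,0.001,6],[0,0,0.002,12],[0,0,0.003,18],[0,0,0.005,18],[0,0,0.008,18]]]'; python3 -m crank '[[[0,0,0.006,0],[0,0,0.012,0],[0,0,0.018,0],[0,0,0.024,0],[0,0,0.03,0]]]'
python3 - <<'E'
from h import *
o=get_obs();print(o['q'],o['wrist_torque'])
im,d=get_image("side");cv2.imwrite("pics/s6.png",cv2.resize(im[170:290,275:395,::-1],None,fx=5,fy=5,interpolation=cv2.INTER_CUBIC))
E
```

```text
t: 9.38
tool_pos: [0.4839, 0.1719, 0.1185]
tool_rot: [-0.76, 1.434, 0.762]
contact_force: [0.3, 0.2, -0.8]
opening: 0.0541
t: 9.8
tool_pos: [0.4846, 0.1719, 0.1502]
tool_rot: [-0.764, 1.431, 0.764]
contact_force: [-0.1, -0.2, 0.1]
opening: 0.0542
[ 1.95991473e-01 -1.51632603e-01  1.94817570e+00  8.29665362e-05
  1.34421752e+00 -2.35516118e+00] [0.04092391 0.00948515 0.00048991]
```

View pics/s6.png

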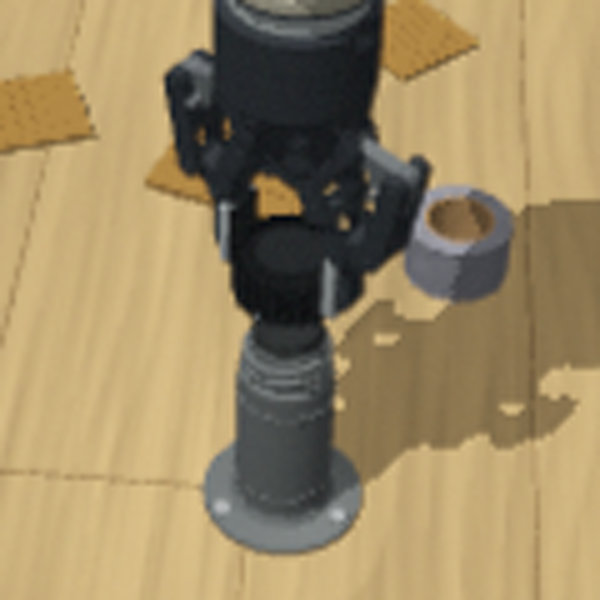

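The cap is free: the neck threads show at (290,365) and the cap is in the grip. I'll carry it towards the coaster, unwinding the wrist a little on the way.

```bash
python3 -m crank '[[[0,0,0.02,0],[0,0,0.04,-7],[0,-0.015,0.055,-14],[0.002,-0.04,0.06,-21],[0.006,-0.07,0.06,-28]]]'; python3 -m crank '[[[0.003,-0.03,0,-7],[0.007,-0.06,0,-14],[0.01,-0.085,0,-21],[0.014,-0.1,0,-28],[0.014,-0.1,0,-32]]]';python3 -m crank '[[[0,0,0,0],[0,0,0,0]]]'
python3 - <<'E'
from h import *
o=get_obs();print(o['q'],R.from_rotvec(o["tool_rot"]).as_matrix().round(3))
m=camera_model("wrist");im,d=get_image("wrist");cv2.imwrite("pics/w7.png",im[:,:,::-1]);np.savez("pics/w7m.npz",**m)
E
```

```text
t: 10.27
tool_pos: [0.4914, 0.1021, 0.2121]
tool_rot: [-0.383, 1.532, 0.382]
contact_force: [1.2, -0.2, -0.2]
opening: 0.0545
t: 10.68
tool_pos: [0.5049, -0.001, 0.2095]
tool_rot: [0.058, 1.569, -0.06]
contact_force: [-0.2, 0.1, -0.2]
opening: 0.0541
t: 10.85
tool_pos: [0.5044, 0.0017, 0.2093]
tool_rot: [0.051, 1.57, -0.051]
contact_force: [0.1, -0.3, -0.4]
opening: 0.0541
[-1.44313118e-01 -2.27424082e-01  1.91248824e+00  1.67965571e-04
  1.45648419e+00 -1.65026965e+00] [[ 0.     0.065  0.998]
 [ 0.     0.998 -0.065]
 [-1.     0.     0.   ]]
```

View pics/w7.png

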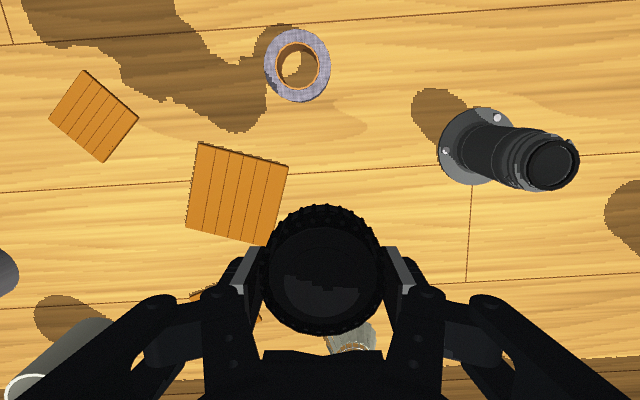

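The wrist view shows the open case at (550,163), the cap in the grip at (322,270), the large coaster at (237,194) and a small coaster at (93,116).

Run:
```python
from h import *
m=dict(np.load("pics/w7m.npz"));im=cv2.imread("pics/w7.png");hsv=cv2.cvtColor(im,cv2.COLOR_BGR2HSV)
k=((hsv[...,1]>185)&(hsv[...,2]>90)).astype('uint8');k[:135]=0;k[250:]=0;k[:,:180]=0;k[:,292:]=0
k=cv2.morphologyEx(cv2.morphologyEx(k,cv2.MORPH_CLOSE,np.ones((7,7))),cv2.MORPH_OPEN,np.ones((5,5)))
cs,_=cv2.findContours(k,0,1);c=max(cs,key=cv2.contourArea);print(cv2.boundingRect(c))
q=np.array([plane(m,*a[0],.008)[:2] for a in c]).astype('float32');print("coaster",cv2.minAreaRect(q))
h=cv2.minAreaRect(np.array([plane(m,*a,.008)[:2] for a in [(199,142),(288,167),(265,247),(185,226)]]).astype('float32'));print(h)
print("case",plane(m,552,163,.118))
# held cap centre vs TCP
g=cv2.cvtColor(im,cv2.COLOR_BGR2GRAY)
print(proj(m,[0.5044,0.0017,.232]))
```

```text
(186, 144, 102, 102)
coaster ((0.5220003128051758, -0.09582884609699249), (0.09965918958187103, 0.09905467182397842), 71.09745788574219)
((0.5216912031173706, -0.09631946682929993), (0.09797868132591248, 0.09939482063055038), 70.33367919921875)
case [0.48266183 0.17504774 0.118     ]
(np.float64(318.8317256279009), np.float64(283.19602564227046))
```

```bash
python3 -m crank '[[[0.006,-0.035,0,0],[0.012,-0.07,0,0],[0.0175,-0.097,-0.01,0],[0.0175,-0.097,-0.04,0],[0.0175,-0.097,-0.07,0]]]'; python3 -m crank '[[[0,0,-0.025,0],[0,0,-0.05,0],[0,0,-0.075,0],[0,0,-0.095,0],[0,0,-0.105,0]]]'; python3 -m crank '[[[0,0,0,0],[0,0,0,0]]]'
python3 - <<'E'
from h import *
im,d=get_image("side");cv2.imwrite("pics/s8.png",cv2.resize(im[130:250,260:400,::-1],None,fx=5,fy=5,interpolation=cv2.INTER_CUBIC))
E
```

```text
t: 11.32
tool_pos: [0.5237, -0.0965, 0.1406]
tool_rot: [0.051, 1.565, -0.053]
contact_force: [0.4, 0.8, -1.5]
opening: 0.0543
t: 11.73
tool_pos: [0.5199, -0.0938, 0.0311]
tool_rot: [0.051, 1.575, -0.049]
contact_force: [-0.5, -0.1, -1.4]
opening: 0.0543
t: 11.9
tool_pos: [0.522, -0.0948, 0.0344]
tool_rot: [0.051, 1.57, -0.051]
contact_force: [0.6, 1.5, -0.0]
opening: 0.0538
```

View pics/s8.png

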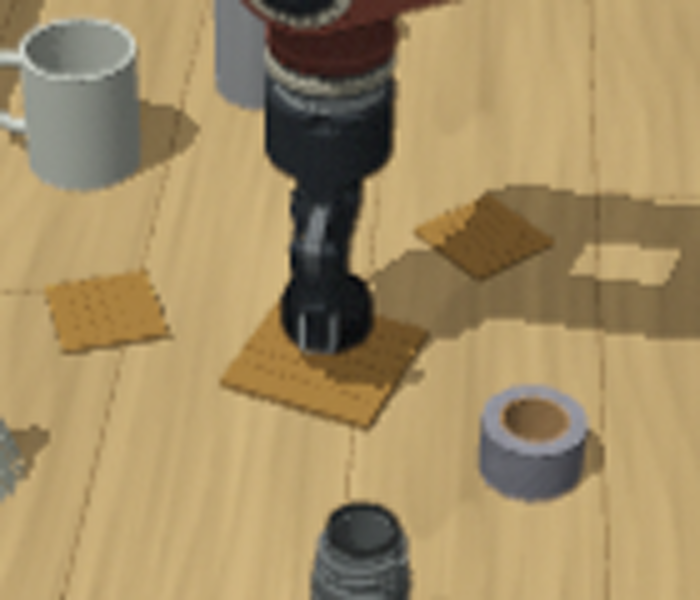

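The cap is held level over the large coaster, still clear of it. I'll lower it slowly and feel for contact.

```bash
python3 -m crank '[[[0,0,-0.006,0],[0,0,-0.012,0],[0,0,-0.016,0],[0,0,-0.019,0],[0,0,-0.02,0]]]'; python3 -m crank '[[[0,0,-0.0005,0],[0,0,-0.001,0],[0,0,-0.001,0]]]';python3 -m crank '[[[0,0,-0.0005,0],[0,0,-0.001,0],[0,0,-0.001,0]]]'
```

```text
t: 12.37
tool_pos: [0.5215, -0.0951, 0.0135]
tool_rot: [0.052, 1.571, -0.052]
contact_force: [-0.8, 0.2, 0.4]
opening: 0.0541
t: 12.62
tool_pos: [0.522, -0.0952, 0.0132]
tool_rot: [0.052, 1.57, -0.052]
contact_force: [0.6, -0.7, -1.2]
opening: 0.0541
t: 12.87
tool_pos: [0.5219, -0.0952, 0.0122]
tool_rot: [0.052, 1.57, -0.052]
contact_force: [0.8, 0.3, -1.0]
opening: 0.0543
```

```bash
for i in 1 2 3; do python3 -m crank '[[[0,0,-0.0005,0],[0,0,-0.0007,0],[0,0,-0.0007,0]]]'|egrep 'pos|force'; done
```

```text
tool_pos: [0.5219, -0.0952, 0.0115]
contact_force: [0.5, -0.6, 0.2]
tool_pos: [0.5219, -0.0952, 0.0108]
contact_force: [-0.4, 0.3, -0.6]
tool_pos: [0.5219, -0.0952, 0.0107]
contact_force: [-1.8, 0.1, 5.0]
```

Contact at TCP z 0.0107 with 5 N, which matches the prediction of 0.0104. I'll release, then rise.

```bash
python3 -m crank '[[[0,0,0,0],[0,0,0,0],[0,0,0,0],[0,0,0,0]]]' 0.8 30; python3 -m crank '[[[0,0,0,0],[0,0,0,0],[0,0,0,0]]]' 1 30;  python3 -m crank '[[[0,0,0.005,0],[0,0,0.015,0],[0,0,0.03,0],[0,0,0.05,0],[0,0,0.075,0]]]'
python3 -m crank '[[[0,0,0.03,0],[-0.01,0,0.06,0],[-0.03,0,0.09,0],[-0.06,0,0.1,0],[-0.08,0,0.1,0]]]'; python3 -m crank '[[[0,0.03,0,0],[0,0.06,0,0],[0,0.06,0,0],[0,0.06,0,0]]]'
python3 - <<'E'
from h import *
m=camera_model("wrist");im,d=get_image("wrist");cv2.imwrite("pics/w9.png",im[:,:,::-1]);np.savez("pics/w9m.npz",**m)
im,d=get_image("side");cv2.imwrite("pics/s9.png",im[:,:,::-1])
im,d=get_image("top");cv2.imwrite("pics/t9.png",im[:,:,::-1])
E
```

```text
t: 13.95
tool_pos: [0.5219, -0.0952, 0.01]
tool_rot: [0.052, 1.57, -0.052]
contact_force: [0.4, 0.1, -0.2]
opening: 0.0683
t: 14.2
tool_pos: [0.5219, -0.0952, 0.01]
tool_rot: [0.052, 1.57, -0.052]
contact_force: [-1.2, 0.1, -0.5]
opening: 0.0853
t: 14.62
tool_pos: [0.521, -0.0949, 0.0855]
tool_rot: [0.053, 1.572, -0.052]
contact_force: [-0.1, 0.3, 0.2]
opening: 0.0853
t: 15.03
tool_pos: [0.4427, -0.0959, 0.1906]
tool_rot: [0.049, 1.562, -0.054]
contact_force: [-1.2, 0.1, -0.5]
opening: 0.0854
t: 15.37
tool_pos: [0.442, -0.0345, 0.1862]
tool_rot: [0.049, 1.568, -0.051]
contact_force: [0.3, -0.6, -1.5]
opening: 0.0851
```

View pics/w9.png

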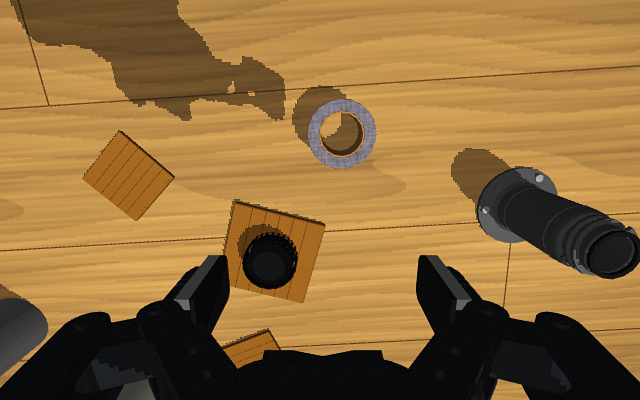

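View pics/s9.png

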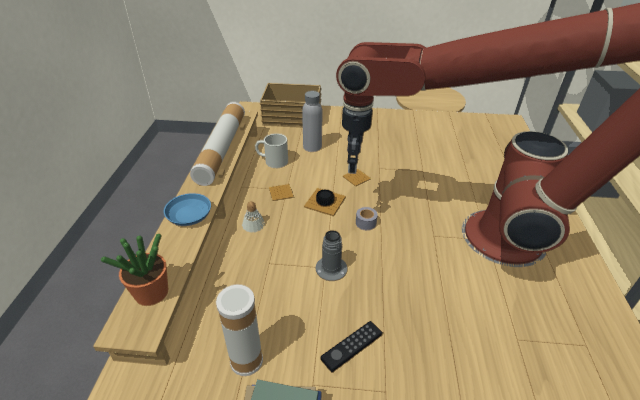

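View pics/t9.png

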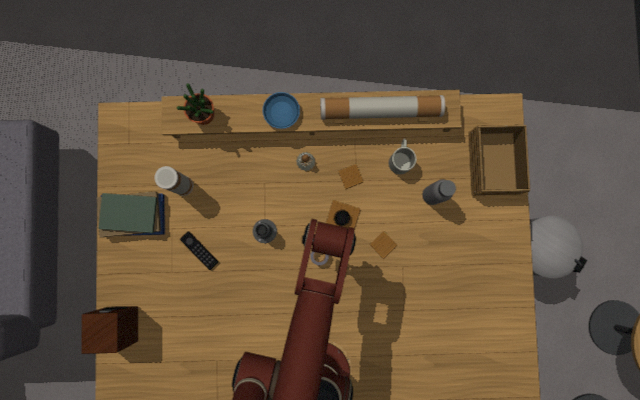

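The wrist view shows the cap at (270,261), top up on the large coaster at (275,250). The side view shows the open case at (332,253) and everything else in place. Checking the centring with numbers.

Run:
```python
from h import *
m=dict(np.load("pics/w9m.npz"));im=cv2.imread("pics/w9.png");g=cv2.cvtColor(im,cv2.COLOR_BGR2GRAY);hsv=cv2.cvtColor(im,cv2.COLOR_BGR2HSV)
k=(g<30).astype('uint8');k[:228]=0;k[292:]=0;k[:,:238]=0;k[:,303:]=0
k=cv2.morphologyEx(k,cv2.MORPH_OPEN,np.ones((5,5)))
cs,_=cv2.findContours(k,0,1);c=max(cs,key=cv2.contourArea)
q=np.array([plane(m,*a[0],.034)[:2] for a in c if a[0][1]>255])
s=np.linalg.lstsq(np.c_[2*q,np.ones(len(q))],(q**2).sum(1),rcond=None)[0];print("cap",s[:2],np.sqrt(s[2]+s[0]**2+s[1]**2))
print("coaster",cv2.minAreaRect(np.array([plane(m,*a,.008)[:2] for a in [(235,201),(325,224),(304,302)]]+[plane(m,*a,.008)[:2] for a in [(226,282)]]).astype('float32')))
a=cv2.imread("pics/side0.png").astype(int);b=cv2.imread("pics/s9.png").astype(int)
E=0
im=cv2.imread("pics/w9.png");cv2.imwrite("pics/c9.png",cv2.resize(im[190:315,210:335],None,fx=4,fy=4,interpolation=cv2.INTER_CUBIC))
```

```text
cap [ 0.52064702 -0.09339784] 0.026628289497540553
coaster ((0.5207915306091309, -0.09472092986106873), (0.0979793444275856, 0.10090304911136627), 72.27787780761719)
```

View pics/c9.png

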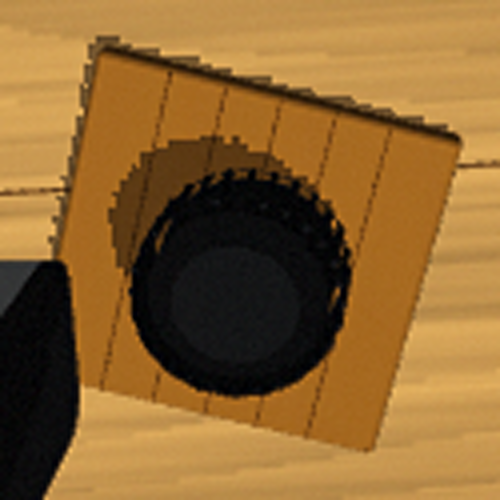

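The cap sits flat, top up, within about 2 mm of the coaster's centre. Handing in.

```bash
python3 -c "
from station import *
print(finish_job())"
```

```text
the job is handed in; nothing more can be done
None
```

I unscrewed the cap, put it top side up in the middle of the large coaster, and handed the job in at about 15.6 s. The handing-in call reports no verdict.

- **Unscrewing:** one grip was enough, with no regrip. I turned the cap about 280° anticlockwise, following the thread upward, until the wrist force and torque fell to about zero and it lifted free.
- **Placing:** I lowered the cap until it touched the coaster at about 5 N, released it, and backed the gripper clear.
- **Last checks:** the wrist picture puts the cap at (0.521, -0.093) and the coaster's centre at (0.521, -0.095), so it is off centre by about 1–2 mm. In the side and top pictures the case stands open, and I saw nothing else on the shelf moved. That was judged by eye; I didn't measure the other objects.
- **Disagreement:** the top camera read about 7–8 mm lower in y than the wrist camera for both the cap and the coaster. For the cap the side camera sided with the wrist. I used the wrist values, and the contact height matched the prediction to within 1 mm.

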